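Third hand for fitting a drawer handle

TASK

The spice drawer standing on the worktop is getting its new bar handle, which someone will screw on from inside the drawer. Move the spice jar that stands right in front of the drawer well aside, upright on the worktop and let go; then pick up the handle, seat both its posts fully home in the two round rosettes on the drawer front, and press it there with a steady push of about 10 N (the drawer gives a few millimetres on its soft mat, but must not be shoved along). Finish while still holding and pressing it like that, the gripper closed on the handle, and leave everything else where it is.

Things in the scene. Friction and masses are not known exactly. Their poses are not given: they have to be found in the camera images.
- drawer_mat: dark ribbed anti-slip mat, 4 mm thick, fixed on the worktop, with the drawer standing on it. Origin on the worktop below the middle of the drawer's front panel (at the start); +x points into the drawer, away from the robot: the way the handle is pushed; +y to the left along the front, z up. Mat and drawer reach 0.2 m behind the origin; the mat has nothing in front of it.
- drawer (a joint): how far the drawer has been pushed back along +x of drawer_mat (m), 0 at rest. The drawer is an open plywood box with a white framed front 250 mm wide, top edge 109 mm above the worktop. The soft mat yields like a spring, 3 N per mm (10 N pushes the drawer back 3.3 mm), up to a stop at 10 mm.
- seat_left (a point): centre of the seat (floor) in the left steel rosette, 70 mm above the worktop, 48 mm to +y of the middle: where a post's end face comes to rest. A rosette is a flared cup standing 10 mm out from the white panel: 22 mm wide inside at its mouth, tapering to 16 mm; the seat lies 8 mm behind the rim, 2 mm before the panel (whose frame stands out 3 mm). Axes as drawer_mat's.
- seat_right (a point): the same point in the right rosette, 96 mm to the right of seat_left (-y of drawer_mat)
- handle_place (a point): point midway between the two seats; axes as drawer_mat's. Wall cabinets hang over the back of the worktop, their underside about 0.48 m up and their fronts about 10 cm behind this point: bring the wrist in low.
- handle: steel bar handle, about 120 g: square bar 12 x 12 mm, 150 mm long; two round posts, 12 mm thick, 96 mm apart, stand 36 mm out from one side. Starts lying flat, posts pointing roughly away from the robot. Origin on its underside below the bar's middle; y along the bar, x the way the posts point, z up. Mounted level like that, x along drawer_mat's +x; either post fits either rosette.
- grip (a point): centre of the handle's bar (6 mm above the handle's origin): a good place to grip it from above, one finger either side of the bar, between the posts
- post_left (a point): centre of the end face of the post on the handle's +y side, 42 mm along +x from the middle of the bar and 48 mm along +y
- post_right (a point): centre of the end face of the post on the handle's -y side, 42 mm along +x and 48 mm along -y
- jar: spice jar with a dark cap, 41 mm in diameter and 105 mm tall, that stands upright right in front of the drawer where the handle must go. Origin at the centre of its underside.
- mug: small white mug, cup 62 mm across and 51 mm tall, 92 mm long with its handle; a bystander. Origin on its underside, midway along its length with the handle (the cup's centre lies 14 mm to +y of it, the handle to -y).
- screwdriver: screwdriver with a black grip, 170 mm long, lying on the worktop to the right of the drawer; a bystander. Origin at its underside, about mid-length; x along the tool.
- honey: honey jar, 60 mm in diameter and 95 mm tall, standing at the far left; a bystander. Origin at the centre of its underside.
Not all that is in view belongs to the job. What is shaped like the handle but red is not meant. Leave any green look-alike of the jar alone.

How it is judged:
On the way, in this order (a step that is already met when the one before it is completed fails the run):
1. the spice jar stands upright on the worktop, let go, with its centre at least 12 cm (seen from above) from the middle of the handle's place (horizontal distance between jar and handle_place above 0.12 m and angle between jar's own z axis and vertical below 0.12 rad and height (world z) of jar below 0.008 m and linear speed of jar below 0.03 m/s and contact force between the fingers and jar below 0.2 N), for 0.2 s.
2. the handle has been picked up (height (world z) of handle above 0.04 m and contact force between the fingers and handle above 2 N), for 0.1 s.
3. both posts are home in the rosettes and the handle is pressed against the drawer with 5 to 16 N for 1.5 s on end (((distance between post_left and seat_left below 0.004 m and distance between post_right and seat_right below 0.004 m) or (distance between post_left and seat_right below 0.004 m and distance between post_right and seat_left below 0.004 m)) and contact force between handle and drawer_mat between 5 and 16 N and contact force between the fingers and handle above 2 N), for 1.5 s.
At the end, for the whole second after the job is handed in: Gripper holding the handle, each post end within 4 mm of a rosette's seat (one post each), handle pressing the drawer with a steady 5 to 16 N; the spice jar upright on the worktop, let go, at least 12 cm from the middle of the handle's place (all of step 1 and all of step 3); the arm keeps its last pose, push and grip.
It fails at once if the spice jar is tipped over (angle between jar's own z axis and vertical above 0.6 rad).
It fails at once if the drawer is shoved back more than 7 mm on its mat (over 21 N) (value of joint drawer above 0.007 m).
It fails at once if the mug, the screwdriver or the honey jar is moved more than 3 cm (distance of any of mug, screwdriver, honey from where it was at the start of the episode above 0.03 m).
It also fails if it takes over 72 s, if anything falls off the work surface, if the arm or the gripper's body presses on something with over 40 N, if the wrist force passes 120 N, or if a joint passes its speed limit or range.

ROBOT

A 7-joint arm with a two-finger parallel gripper is mounted at the origin on a cart in front of the work surface, level with it; the furniture and walls round the work are solid. World frame = base frame: x ahead of the robot, y to its left, z up, the work surface at z = 0. Lengths are in m, angles in rad, forces in N, time in s.
With the tool pointing down it reaches from about 0.425 to 0.925 m from the base axis. Payload 6.8 kg.
Tool frame: the origin (TCP) lies at the very end of the fingers, on their centre line; the grasp point (between the pads) lies 19 mm behind it; z points along the fingers, y is the line along which they close (so a half turn about z gives the same grasp; the last joint's range is limited). The gripper opens to 85 mm and grips with 20 to 120 N. Pads are 22 mm wide; open, the fingers measure 114 mm over their backs; the gripper's body (76 mm by 85 mm) begins 54 mm behind the grasp point. The pads swing forward as they close: fully open they stand 13 mm farther back than shut.
Start: joints at [1.211, 0.477, 0.022, 1.555, -0.011, 1.109, -0.083], TCP at [0.168, -0.654, 0.231] pointing down, gripper open.
Joint ranges: [-2.96, 2.96], [-0.34, 2.1], [-1.41, 1.46], [0.24, 2.44], [-1.37, 4.51], [0.17, 1.92], [-2.96, 2.96]. Speed limits (rad/s): [2.39, 2.39, 3.14, 3.14, 3.14, 3.14, 3.14].

INTERFACE

Orientations are given as a unit quaternion [w, x, y, z].
In Python, from station import bot gives the robot as it stands. The module is installed in compiled form; this text tells all that it offers.
- The arm moves only by the shell command python3 -m jog 'ROWS' [OPENING] [FORCE]. ROWS is JSON, a list of rows, each a list of 4 numbers: the shift along the tool's x, y, z in cm, then the turn about the tool's z in rad. In form: [[x, y, z, spin], ...]. A call has 1 to 20 rows; each row is the pose to reach, as a shift and turn from the pose commanded when the call began, along the tool's axes at that moment; what a row does not reach only later rows make up. A row lasts 1/12 s, in which the tool goes at most 41.7 mm and 7.16 degrees, less where a joint would pass 70% of its speed; a pose out of reach is approached as far as the arm can. A call with a gripper value outside its range is refused whole. OPENING is the closure, from -1 (fully open) to 1 (shut), set as the call begins (- or left out, the last holds). The fingers move at their own pace and stop on an object; FORCE is the grip in N (left out, the last holds). Time passes only in rows, so rows that repeat a pose let the fingers close. It gives the time, the measured TCP pose, the force, the opening and the grip force at its end, in the units of the state.
- bot.get_obs(): the state, without advancing time (a new reading comes with each control period).
- bot.read_camera(name): name is "scene" or "top" or "wrist"; returns a dict with "pixels" (480x640x3 uint8, red, green, blue), "depth" (480x640 float32, m along the optical axis (not along the pixel's ray), 0 where there is no reading), "fovy" (degrees; the focal length in pixels is half the picture's height over the tangent of half this angle, whatever the lens; pixels are square), "cx", "cy" (the principal point, pixels), "distortion" ([k1, k2, p1, p2, k3] as OpenCV has them; the pictures are not rectified), "pose" (4x4, takes a point from camera to world coordinates). Camera axes: x right, y down, z forward; pixel columns grow to the right and rows downward; lengths in m; the calibration is good to about 2 mm. A picture is of the moment at which its call begins.
- bot.hand_in(): hands the job in; it is judged then, once.
The state is a dict: "t": time; "q": joint angles; "joint_vel": joint speeds; "joint_torque": joint torques, N m; "eef_pos": TCP position; "tool_rot": TCP orientation; "contact_force": force on the tool from outside, world axes, zero at the start; "torque": the same for the moment, N m; "gripper_width": opening from 0.0 (shut) to 1.0 (fully open); "grasp_force": force on a finger pad.
Only numpy, scipy, OpenCV 4.12 (cv2) and the standard library are available. Lean on these libraries where they do the work, as an engineer would, in place of code of your own. Each camera call takes 0.05 s, during which the arm holds its last target. There are 200 camera calls.

## Working session

There is one attempt and no reset: what is moved stays moved. The work goes in short steps, Python scripts to look and compute and a shell command to move; the robot and the scene stay as the last step left them, time stands still between calls to the robot, and variables do not carry over. Pictures are saved under pics/ and viewed, at most 13 in all, crops included, and the job is handed in when it is done.

```bash
mkdir -p pics; cat > h.py <<'E'
import numpy as np, cv2
from station import bot
def cam(n):
    c=bot.read_camera(n); f=240/np.tan(np.radians(c["fovy"])/2)
    c["K"]=np.array([[f,0,c["cx"]],[0,f,c["cy"]],[0,0,1.]]); c["D"]=np.array(c["distortion"],float); c["pose"]=np.array(c["pose"]); return c
def save(c,name): cv2.imwrite("pics/"+name,c["pixels"][:,:,::-1])
def rays(c,uv):
    p=cv2.undistortPoints(np.array(uv,float).reshape(-1,1,2),c["K"],c["D"]).reshape(-1,2)
    return np.c_[p,np.ones(len(p))]
def plane(c,uv,z):
    d=rays(c,uv)@c["pose"][:3,:3].T; o=c["pose"][:3,3]
    return o+d*((z-o[2])/d[:,2])[:,None]
def cloud(c):
    v,u=np.mgrid[:480,:640]; r=rays(c,np.c_[u.ravel(),v.ravel()])
    P=(r*c["depth"].reshape(-1,1))@c["pose"][:3,:3].T+c["pose"][:3,3]
    P[c["depth"].ravel()==0]=np.nan
    return P.reshape(480,640,3)
E
python3 - <<'E'
from h import *
for n in ("scene","top"):
    c=cam(n); save(c,n+"1.png"); print(n,c["pose"].round(3).tolist(),c["fovy"],c["D"])
    np.savez(n+"1.npz",P=cloud(c),I=c["pixels"])
o=bot.get_obs(); print(o)
E
```

```text
scene [[-0.463, -0.471, 0.751, -0.677], [-0.886, 0.233, -0.4, 0.577], [0.014, -0.851, -0.525, 0.944], [0.0, 0.0, 0.0, 1.0]] 45.217181939600444 [0.0031872 0.        0.        0.        0.       ]
top [[0.436, -0.805, 0.403, -0.17], [-0.9, -0.387, 0.201, -0.452], [-0.006, -0.45, -0.893, 1.709], [0.0, 0.0, 0.0, 1.0]] 43.53583825448775 [-0.09727142  0.          0.          0.          0.        ]
{'t': 0.1, 'q': array([ 1.21091888,  0.47774856,  0.0223145 ,  1.5563065 , -0.01150126,
        1.10927493, -0.0830834 ]), 'joint_vel': array([ 1.32405706e-03, -1.73090930e-03,  7.05829855e-05, -1.22095999e-03,
        3.73148873e-04, -4.57840272e-04, -1.24105629e-03]), 'joint_torque': array([ 4.26403261e-03, -5.97757673e+01,  1.61367383e+00, -2.81954759e+01,
        1.28026385e-02,  4.98461479e-03,  1.75301625e-05]), 'eef_pos': array([ 0.16804332, -0.65322656,  0.23042096]), 'tool_rot': array([-7.90356198e-04,  9.92082289e-01,  1.25586961e-01, -1.52025695e-04]), 'contact_force': array([-0.22137895,  0.26730234,  0.15847286]), 'torque': array([-0.02367615,  0.0083126 , -0.00850223]), 'grasp_force': 0.0, 'gripper_width': 1.0020283518435253}
```

View pics/scene1.png

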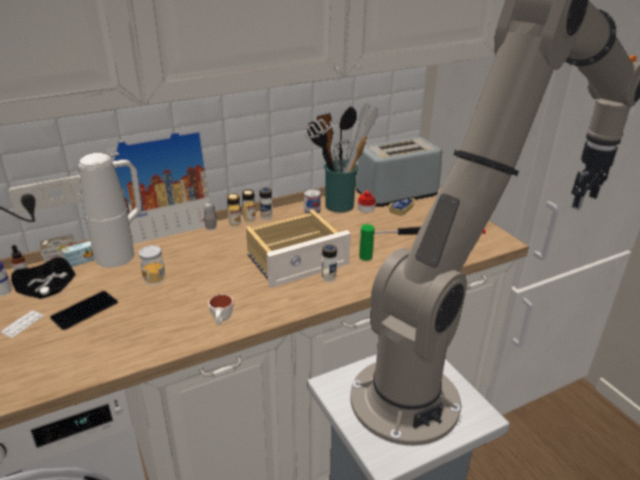

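View pics/top1.png

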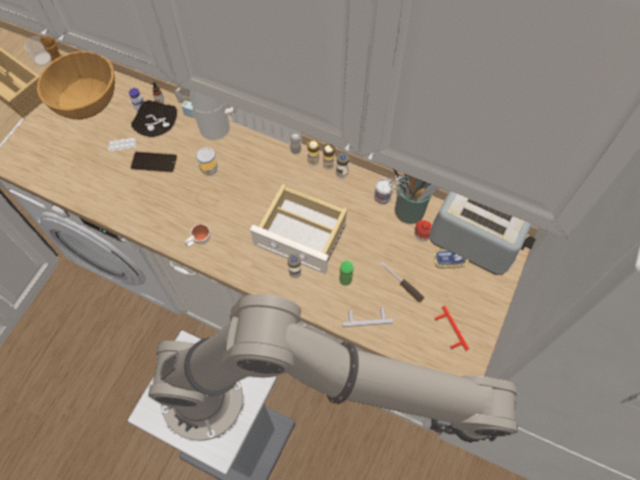

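Scene view: drawer at (300,250), dark-capped jar at (329,263), green look-alike at (367,242), mug (221,307), honey (151,264).
Top view: jar candidates are the dark-capped jar (294,266), which stands in front of the drawer and so fits, and the green one (346,272), a decoy. Handle candidates are steel grey (368,320), which fits, and red (453,328), a decoy. The screwdriver is at (403,283). I'll confirm with one crop and measure.

```bash
python3 - <<'E'
from h import *
d=np.load("top1.npz"); I=d["I"];P=d["P"]
cv2.imwrite("pics/crop1.png",cv2.resize(I[180:340,240:440,::-1],(800,640),interpolation=cv2.INTER_CUBIC)[:600])
for n,(u,v) in dict(handle=(368,322),jarcap=(294,259),green=(346,266),worktop=(260,290),mug=(200,232),honey=(207,155),sd=(412,290),front=(290,248)).items(): print(n,P[v,u].round(3))
# bar: grey, non-wood pixels near handle at height <0.03
hsv=cv2.cvtColor(I,cv2.COLOR_RGB2HSV)
m=np.zeros((480,640),np.uint8); m[300:335,335:400]=(hsv[300:335,335:400,1]<60)
n,l,s,ce=cv2.connectedComponentsWithStats(m); k=1+np.argmax(s[1:,4]); print(s[k],ce[k])
for r in range(304,332): print(''.join('#' if x else '.' for x in (l[r,335:400]==k)))
for n in ("scene","top"):
    d=np.load(n+"1.npz"); Q=d["P"]; S=cv2.cvtColor(d["I"],cv2.COLOR_RGB2HSV)
    w=(S[...,1]<50)&(S[...,2]>110)&(Q[...,0]>.35)&(Q[...,0]<.8)&(abs(Q[...,1])<.3)&(Q[...,2]>.02)&(Q[...,2]<.115)
    q=Q[w]; print(n,len(q),q.min(0).round(3),q.max(0).round(3))
E
```

```text
handle [ 0.41  -0.331  0.019]
jarcap [ 0.465 -0.063  0.102]
green [ 0.509 -0.211  0.108]
worktop [0.365 0.007 0.007]
mug [0.451 0.268 0.023]
honey [0.679 0.364 0.09 ]
sd [ 0.557 -0.411  0.027]
front [ 0.495 -0.034  0.094]
[342 307  52  20 407] [367.18427518 319.85995086]
.................................................................
.................................................................
.................................................................
..............................................###................
.............................................####................
.............................................#####...............
..............####...........................#####...............
.............#####...........................#####...............
.............#####...........................#####...............
.............#####...........................#####...............
.............#####............................#####..............
.............#####............................#####..............
..............#####.................
[... 425 characters left out ...]

.......##################################################........
.......#######################################...................
.......##########################................................
........###########.#............................................
.................................................................
.................................................................
.................................................................
.................................................................
.................................................................
scene 2584 [ 0.383 -0.198  0.02 ] [0.8   0.286 0.115]
top 2483 [ 0.385 -0.299  0.02 ] [0.8   0.286 0.115]
```

View pics/crop1.png

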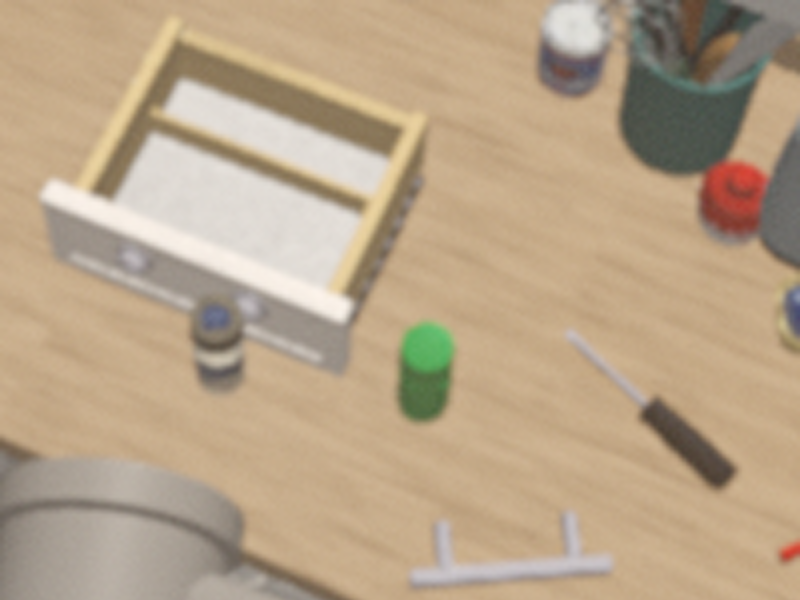

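Crop confirms: dark-capped jar (crop 217,340) right in front of the drawer is the jar, grey handle (crop 510,550) with posts pointing away is the handle; green jar (425,370) is a decoy. Next, precise numbers.

```bash
python3 - <<'E'
from h import *
t=np.load("top1.npz"); s=np.load("scene1.npz")
P=t["P"]; I=t["I"]
# front panel face: points z .02-.1, fit line in plan (both cams)
for n,d in(("top",t),("scene",s)):
    Q=d["P"]; S=cv2.cvtColor(d["I"],cv2.COLOR_RGB2HSV)
    w=(Q[...,2]>.03)&(Q[...,2]<.095)&(Q[...,0]>.42)&(Q[...,0]<.6)&(Q[...,1]>-.14)&(Q[...,1]<.12)&(S[...,1]<45)&(S[...,2]>90)
    q=Q[w][:,:2].astype(np.float32)
    for _ in range(6):
        vx,vy,x,y=cv2.fitLine(q,cv2.DIST_HUBER,0,.01,.01).ravel(); r=(q-[x,y])@[-vy,vx]; q=q[abs(r)<.008]
    print(n,len(q),"yaw of panel normal",np.arctan2(vy,vx)-np.pi/2*np.sign(np.arctan2(vy,vx)),x,y,"ext",((q-[x,y])@[vx,vy]).min(),((q-[x,y])@[vx,vy]).max())
    w=(abs(Q[...,2]-.105)<.012)&(np.hypot(Q[...,0]-.465,Q[...,1]+.063)<.03)&(S[...,2]<110)
    q=Q[w]; print("cap",len(q),(q.min(0)+q.max(0))/2,np.median(q,0), np.ptp(q,0))
c=cam("top")
print("cap plane",plane(c,[[294.3,259.3]],.105), "panel top corners",plane(c,[[252,227.5],[328,256.5]],.109))
print("bar ends mid",plane(c,[[342.5,324],[393.5,320.]],.010), "post ends", plane(c,[[350,310.],[382,307.]],.006))
E
```

```text
top 506 yaw of panel normal 0.032435656 0.495607 -0.0029172837 ext -0.09852831 0.13698891
cap 15 [ 0.44818614 -0.0696462   0.10198011] [ 0.44629849 -0.07230142  0.10247724] [0.01502048 0.02542177 0.01207748]
scene 1232 yaw of panel normal 0.026367188 0.4961453 -0.00083546905 ext -0.10395736 0.13924524
cap 133 [ 0.45697336 -0.06075412  0.10154179] [ 0.45133285 -0.05869746  0.10448992] [0.03896549 0.03587063 0.01692585]
cap plane [[ 0.46352648 -0.06485887  0.105     ]] panel top corners [[ 0.50067123  0.09656836  0.109     ]
 [ 0.51296575 -0.15089932  0.109     ]]
bar ends mid [[ 0.37474203 -0.26525767  0.01      ]
 [ 0.45153395 -0.39665102  0.01      ]] post ends [[ 0.42568694 -0.26663999  0.006     ]
 [ 0.47598568 -0.34941683  0.006     ]]
```

```bash
python3 -m jog '[[1,-1.2,0,0],[4,-4.6,0,0.05],[43,-49.9,0,0.21],[43,-49.9,0,0.21],[43,-49.9,0,0.21],[43,-49.9,0,0.21],[43,-49.9,0,0.21],[43,-49.9,0,0.21],[43,-49.9,0,0.21],[43,-49.9,0,0.21],[43,-49.9,0,0.21],[43,-49.9,0,0.21],[43,-49.9,0,0.21],[43,-49.9,0,0.21],[43,-49.9,0,0.21],[43,-49.9,0,0.21],[43,-49.9,0,0.21],[43,-49.9,0,0.21],[43,-49.9,0,0.21],[43,-49.9,0,0.21]]' -1
python3 - <<'E'
from h import *
c=cam("wrist"); save(c,"w1.png"); print(c["pose"].round(3).tolist(),c["fovy"],c["D"]); np.savez("w1.npz",P=cloud(c),I=c["pixels"])
E
```

```text
t: 1.82
eef_pos: [0.4597, -0.0644, 0.231]
tool_rot: [0.0, 1.0, 0.02, -0.001]
contact_force: [0.3, -0.5, -0.7]
gripper_width: 0.998
grasp_force: 0.0
[[0.041, -0.956, -0.292, 0.533], [-0.999, -0.04, -0.012, -0.06], [0.0, 0.292, -0.956, 0.374], [0.0, 0.0, 0.0, 1.0]] 61.46351193752397 [-0.03376703  0.          0.          0.          0.        ]
```

View pics/w1.png

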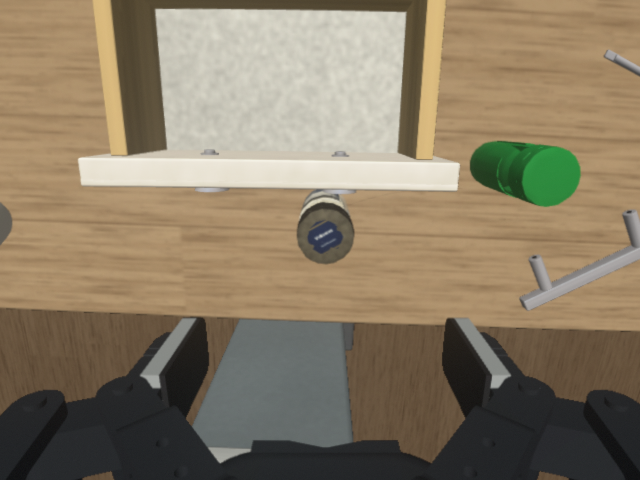

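Wrist view: jar cap centre at (325,233), panel top front edge from (81,186) to (457,190), both rosettes just peek out at (211,189) and (340,190); handle's left end at (522,302).

```bash
python3 - <<'E'
from h import *
I=np.load("w1.npz")["I"]; P=np.load("w1.npz")["P"]
c=cam("wrist")
g=cv2.cvtColor(I,cv2.COLOR_RGB2GRAY)
print("cap",plane(c,[[325,233],[297,233],[354,233]],.105), P[233,325])
e=[]
for u in range(95,450,15):
    col=g[165:215,u].astype(int); e.append((u,165+np.argmin(np.diff(col))+.5))
e=np.array(e); print(e[:,1])
q=plane(c,e,.109)[:,:2].astype(np.float32)
vx,vy,x,y=cv2.fitLine(q,cv2.DIST_HUBER,0,.01,.01).ravel(); print("edge",vx,vy,x,y)
print("corners",plane(c,[[81,186.5],[457,190.5]],.109), "topcorners",P[178,90],P[180,450])
print("handle",plane(c,[[528,301]],.006))
E
```

```text
cap [[ 0.46172246 -0.06370076  0.105     ]
 [ 0.4609495  -0.04445405  0.105     ]
 [ 0.46252677 -0.08363571  0.105     ]] [ 0.46214518 -0.06324977  0.10628698]
[185.5 185.5 185.5 185.5 185.5 185.5 185.5 185.5 186.5 186.5 186.5 186.5
 187.5 187.5 210.5 201.5 203.5 188.5 188.5 188.5 189.5 189.5 189.5 189.5]
edge 0.024998639 -0.9996875 0.49272168 -0.037305597
corners [[ 0.4882621   0.09933457  0.109     ]
 [ 0.49527239 -0.14947485  0.109     ]] topcorners [0.49408262 0.09266973 0.10953193] [ 0.50211343 -0.14342202  0.10910403]
handle [[ 0.37356592 -0.27073237  0.006     ]]
```

```bash
python3 -m jog '[[0.2,-0.1,3,0],[0.2,-0.1,6,0],[0.2,-0.1,9,0],[0.2,-0.1,12,0],[0.2,-0.1,14,0],[0.2,-0.1,15.5,0],[0.2,-0.1,16.5,0],[0.2,-0.1,17.1,0],[0.2,-0.1,17.1,0]]' -1 && python3 -m jog '[[0,0,0,0],[0,0,0,0],[0,0,0,0],[0,0,0,0],[0,0,0,0],[0,0,0,0],[0,0,0,0],[0,0,0,0],[0,0,0,0],[0,0,0,0],[0,0,0,0],[0,0,0,0]]' 1 25
```

```text
t: 2.67
eef_pos: [0.4617, -0.0629, 0.0596]
tool_rot: [0.0, 1.0, 0.02, -0.001]
contact_force: [0.6, -0.4, -0.9]
gripper_width: 1.0
grasp_force: 0.0
t: 3.67
eef_pos: [0.4631, -0.0626, 0.0611]
tool_rot: [0.0, 1.0, 0.021, 0.001]
contact_force: [-0.3, -1.1, 5.8]
gripper_width: 0.471
grasp_force: 26.5
```

```bash
python3 -m jog '[[-0.3,0,-1,0],[-1,0,-2.5,0],[-2,-1,-3,0],[-2.4,-3,-3,0],[-2.4,-6,-3,0],[-2.4,-9,-3,0],[-2.4,-12,-3,0],[-2.4,-15,-3,0],[-2.4,-17.5,-3,0],[-2.4,-19,-3,0],[-2.4,-19.4,-3,0],[-2.4,-19.4,-2.5,0],[-2.4,-19.4,-1.5,0],[-2.4,-19.4,-0.8,0],[-2.4,-19.4,-0.4,0],[-2.4,-19.4,-0.2,0],[-2.4,-19.4,-0.1,0],[-2.4,-19.4,-0.1,0],[-2.4,-19.4,-0.1,0]]'
```

```text
t: 5.25
eef_pos: [0.4303, 0.1301, 0.0612]
tool_rot: [0.0, 1.0, 0.02, -0.0]
contact_force: [-0.7, -0.5, -2.2]
gripper_width: 0.467
grasp_force: 25.3
```

```bash
python3 - <<'E'
from h import *
for n in ("scene","top"):
    c=cam(n);P=cloud(c);np.savez(n+"2.npz",P=P,I=c["pixels"])
    q=P[(np.hypot(P[...,0]-.433,P[...,1]-.13)<.035)&(P[...,2]<.06)&(P[...,2]>-.02)]; print(n,len(q),np.percentile(q[:,2],[1,50,99]) if len(q) else 0)
print(bot.get_obs()["contact_force"])
E
```

```text
scene 446 [-0.00305256  0.01390459  0.05814435]
top 256 [-0.00852575  0.002889    0.05682071]
[ 0.13599618 -0.07928181 -1.7005941 ]
```

```bash
python3 -m jog '[[0,0,0.1,0],[0,0,0.1,0],[0,0,0.1,0]]'; python3 -m jog '[[0,0,0.1,0],[0,0,0.1,0],[0,0,0.1,0]]'
```

```text
t: 5.6
eef_pos: [0.4306, 0.1301, 0.0608]
tool_rot: [0.0, 1.0, 0.021, 0.0]
contact_force: [-0.6, -1.9, 6.0]
gripper_width: 0.474
grasp_force: 24.5
t: 5.85
eef_pos: [0.4309, 0.1298, 0.0606]
tool_rot: [0.001, 1.0, 0.02, 0.001]
contact_force: [-3.0, -4.0, 18.4]
gripper_width: 0.468
grasp_force: 24.7
```

```bash
python3 -m jog '[[0,0,-0.15,0],[0,0,-0.15,0]]'; python3 -m jog '[[0,0,0,0],[0,0,0,0],[0,0,0,0],[0,0,0,0],[0,0,0,0],[0,0,0,0],[0,0,0,0],[0,0,0,0],[0,0,-1,0],[0,0,-3,0],[0,0,-6,0],[0,0,-9,0],[0,0,-12,0],[0,0,-15,0],[0,0,-17,0],[0,0,-17,0]]' -1
python3 - <<'E'
from h import *
c=cam("wrist"); save(c,"w2.png"); np.savez("w2.npz",P=cloud(c),I=c["pixels"])
E
```

```text
t: 6.02
eef_pos: [0.4305, 0.1306, 0.0611]
tool_rot: [-0.0, 1.0, 0.021, 0.0]
contact_force: [-0.9, -0.4, -1.0]
gripper_width: 0.473
grasp_force: 25.4
t: 7.35
eef_pos: [0.4325, 0.1317, 0.2358]
tool_rot: [-0.001, 1.0, 0.021, 0.004]
contact_force: [-1.0, -0.6, -0.1]
gripper_width: 0.999
grasp_force: 0.0
```

View pics/w2.png

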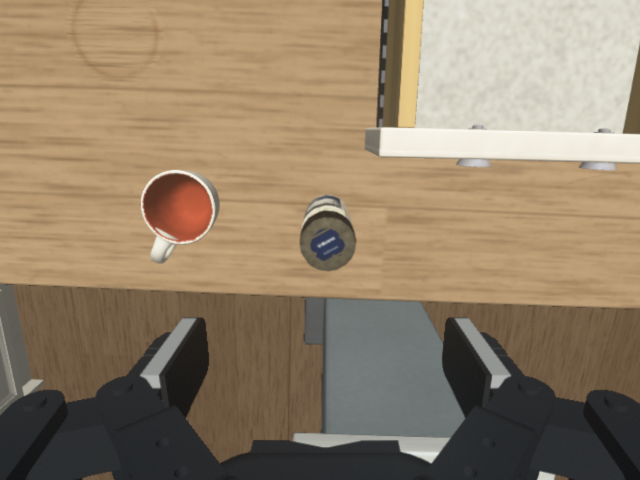

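Jar stands upright at (327,240), let go, mug untouched at (180,208). Now over to the handle.

```bash
python3 -m jog '[[0.5,2,0,0.05],[1,5,0,0.15],[1.5,8.5,0,0.25],[1.5,12,0,0.35],[1.5,15.5,0,0.45],[1.5,19,0,0.55],[1.5,22.5,0,0.65],[1.5,26,0,0.75],[1,29.5,0,0.85],[0.3,33,0,0.95],[-0.6,36.5,0,1.04],[-1.6,40,0,1.08],[-2.6,43,0,1.08],[-3.3,45.2,0,1.08],[-3.6,46.1,0,1.08],[-3.6,46.1,0,1.08],[-3.6,46.1,0,1.08],[-3.6,46.1,0,1.08]]'
python3 - <<'E'
from h import *
c=cam("wrist"); save(c,"w3.png"); np.savez("w3.npz",P=cloud(c),I=c["pixels"]); o=bot.get_obs(); print(o["q"],o["tool_rot"])
hsv=cv2.cvtColor(c["pixels"],cv2.COLOR_RGB2HSV); P=cloud(c)
m=((hsv[...,1]<60)&(np.hypot(P[...,0]-.42,P[...,1]+.33)<.12)&(P[...,2]<.03)&(P[...,2]>-.015)).astype(np.uint8)
m[:,:]=cv2.morphologyEx(m,cv2.MORPH_OPEN,np.ones((3,3)))
n,l,s,ce=cv2.connectedComponentsWithStats(m); k=1+np.argmax(s[1:,4]); print(s[k],ce[k])
M=np.zeros((480,640,3),np.uint8);M[l==k]=255; cv2.imwrite("pics/w3m.png",np.hstack([cv2.resize(c["pixels"][:,:,::-1],(400,300)),cv2.resize(M,(400,300))]))
q=P[l==k]; print(np.percentile(q[:,2],[5,50,95]))
E
```

```text
t: 8.9
eef_pos: [0.4142, -0.3294, 0.2304]
tool_rot: [-0.001, 0.869, -0.495, -0.001]
contact_force: [0.0, -0.4, -0.2]
gripper_width: 0.999
grasp_force: 0.0
[ 0.5432181   0.23929378  0.01309284  1.90397512 -0.00472701  0.99904412
 -2.04743064] [-4.49051524e-04  8.69025752e-01 -4.94766543e-01 -3.30788711e-04]
[ 284  126   55  162 3108] [322.38416988 205.11357786]
[0.00690486 0.01180852 0.01324331]
```

View pics/w3m.png

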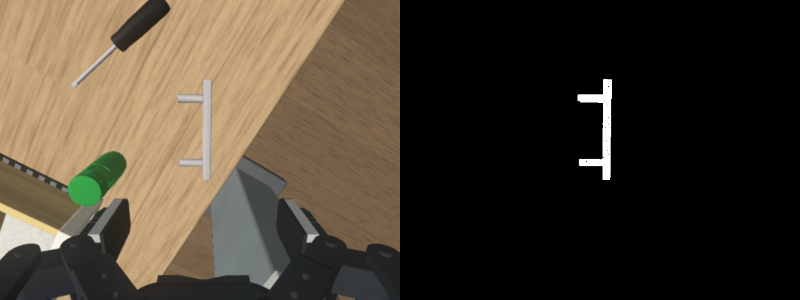

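Picture shows (half scale): handle bar at (207,130), posts to the left, green jar (97,180), screwdriver (120,45): the mask is the grey handle only.

```bash
python3 - <<'E'
from h import *
c=cam("wrist"); hsv=cv2.cvtColor(c["pixels"],cv2.COLOR_RGB2HSV); P=cloud(c)
m=((hsv[...,1]<60)&(np.hypot(P[...,0]-.42,P[...,1]+.33)<.12)&(P[...,2]<.03)&(P[...,2]>-.015)).astype(np.uint8)
m=cv2.morphologyEx(m,cv2.MORPH_OPEN,np.ones((3,3)))
n,l,s,ce=cv2.connectedComponentsWithStats(m); k=1+np.argmax(s[1:,4])
v,u=np.where(l==k); rows=[]
for r in range(v.min(),v.max()+1):
    uu=np.sort(u[v==r]); rows.append((r,uu.min(),uu.max()))
rows=np.array(rows); w=rows[:,2]-rows[:,1]+1; print("bar width px",np.median(w))
b=rows[w<20]; 
q=plane(c,np.c_[(b[:,1]+b[:,2])/2,b[:,0]],.012)[:,:2].astype(np.float32)
vx,vy,x,y=cv2.fitLine(q,cv2.DIST_HUBER,0,.01,.01).ravel()
e=plane(c,[[(b[0,1]+b[0,2])/2,v.min()-.5],[(b[-1,1]+b[-1,2])/2,v.max()+.5]],.012)
mid=e.mean(0)[:2]; print("ends",e,np.linalg.norm(e[0]-e[1]),"mid",mid)
hy=np.array([vx,vy])*(1 if vy>0 else -1); yaw=np.arctan2(-hy[0],hy[1]); print("yaw",yaw)
p=rows[w>30]; pe=plane(c,np.c_[p[:,1]-.5,p[:,0]],.008)[:,:2]; R=np.array([[np.cos(yaw),np.sin(yaw)],[-np.sin(yaw),np.cos(yaw)]])
loc=(pe-mid)@R.T; print("post ends local",loc[loc[:,1]>0].mean(0),loc[loc[:,1]<0].mean(0))
o=bot.get_obs(); w,a,bq,d=o["tool_rot"]; psi=2*np.arctan2(bq,a); t=np.array([np.cos(psi),np.sin(psi)]); D=mid-o["eef_pos"][:2]
print("tool psi",psi,"dx,dy cm",100*D@t,100*D@np.array([t[1],-t[0]]),"spin",psi-(yaw+np.pi/2))
E
```

```text
bar width px 13.0
ends [[ 0.44553206 -0.39449773  0.012     ]
 [ 0.37088012 -0.26563986  0.012     ]] 0.14892032270430886 mid [ 0.40820609 -0.3300688 ]
yaw 0.5287347
post ends local [0.04218813 0.04766269] [ 0.04113138 -0.04770462]
tool psi -1.035088456256053 dx,dy cm -0.26930463706496877 0.5500427228691632 spin -3.1346196299621076
```

```bash
python3 -m jog '[[-0.3,0.55,3,-0.06],[-0.3,0.55,6,-0.18],[-0.3,0.55,8,-0.3],[-0.3,0.55,8,-0.42],[-0.3,0.55,8,-0.54],[-0.3,0.55,8,-0.66],[-0.3,0.55,8,-0.78],[-0.3,0.55,8,-0.9],[-0.3,0.55,8,-1.02],[-0.3,0.55,8,-1.14],[-0.3,0.55,8,-1.26],[-0.3,0.55,8,-1.38],[-0.3,0.55,8,-1.5],[-0.3,0.55,8,-1.62],[-0.3,0.55,8,-1.74],[-0.3,0.55,8,-1.86],[-0.3,0.55,8,-1.98],[-0.3,0.55,8,-2.1],[-0.3,0.55,8,-2.22],[-0.3,0.55,8,-2.34]]' && python3 -m jog '[[0,0,1,-0.12],[0,0,3,-0.24],[0,0,5,-0.36],[0,0,7,-0.48],[0,0,9,-0.6],[0,0,10,-0.72],[0,0,10,-0.79],[0,0,10,-0.79],[0,0,10,-0.79]]'
```

```text
t: 10.67
eef_pos: [0.4079, -0.3305, 0.151]
tool_rot: [0.0, 0.793, 0.609, 0.0]
contact_force: [-0.0, 0.4, -0.5]
gripper_width: 1.001
grasp_force: 0.0
t: 11.42
eef_pos: [0.4079, -0.331, 0.051]
tool_rot: [0.0, 0.502, 0.865, 0.0]
contact_force: [-0.0, 0.6, -0.8]
gripper_width: 1.001
grasp_force: 0.0
```

```bash
python3 -m jog '[[0,0,1.5,0],[0,0,3,0],[0,0,4,0],[0,0,4.6,0],[0,0,4.6,0],[0,0,4.6,0]]' && python3 -m jog '[[0,0,0,0],[0,0,0,0],[0,0,0,0],[0,0,0,0],[0,0,0,0],[0,0,0,0],[0,0,0,0],[0,0,0,0],[0,0,0,0],[0,0,0,0],[0,0,0,0],[0,0,0,0],[0,0,0,0],[0,0,0,0],[0,0,0,0]]' 1 60
```

```text
t: 11.92
eef_pos: [0.4075, -0.3316, 0.005]
tool_rot: [0.0, 0.501, 0.865, -0.0]
contact_force: [0.5, -0.3, 0.8]
gripper_width: 0.999
grasp_force: 0.0
t: 13.17
eef_pos: [0.4074, -0.3318, 0.0052]
tool_rot: [0.0, 0.501, 0.865, -0.0]
contact_force: [-0.9, 1.0, 6.4]
gripper_width: 0.114
grasp_force: 59.5
```

```bash
python3 -m jog '[[0,0,-1,0],[0,0,-3,0],[0,0,-6,0],[0,0,-9,0],[0,0,-12,0],[0,0,-14,0],[0,0,-14.5,0],[0,0,-14.5,0],[0,0,-14.5,0]]'
python3 - <<'E'
from h import *
c=cam("wrist"); np.savez("w4.npz",P=cloud(c),I=c["pixels"]); a=c["pixels"][:,:,::-1]
I2=np.load("w2.npz")["I"][120:200,430:640,::-1]; S=np.load("scene2.npz")["I"][200:290,235:365,::-1]
cv=np.zeros((600,800,3),np.uint8); cv[:300,:400]=cv2.resize(a,(400,300)); cv[300:,:]=0
cv[:240,400:]=cv2.resize(I2,(400,152))[:240] if 0 else np.vstack([cv2.resize(I2,(400,152)),np.zeros((88,400,3),np.uint8)])
cv[300:577,:400]=cv2.resize(S,(400,277)); T=np.load("top2.npz")["I"][205:295,235:365,::-1]; cv[300:577,400:]=cv2.resize(T,(400,277))
cv2.imwrite("pics/m4.png",cv)
E
```

```text
t: 13.92
eef_pos: [0.4065, -0.3316, 0.1491]
tool_rot: [-0.001, 0.501, 0.865, -0.0]
contact_force: [-0.5, 0.5, -1.6]
gripper_width: 0.114
grasp_force: 58.8
```

View pics/m4.png

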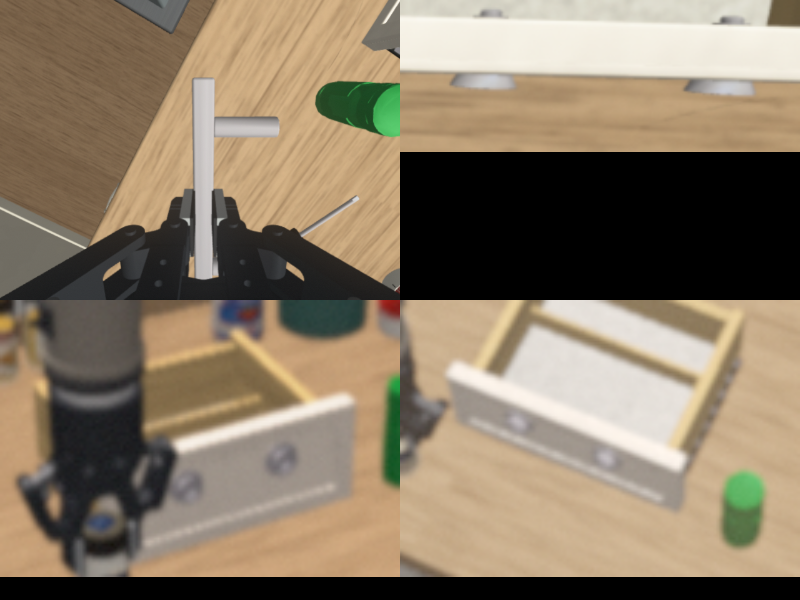

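Picture: handle held square, visible post end at wrist pixel (446,202), bar's far end at (325,125). Rosettes in scene at (296,261), (326,252), in top at (274,244), (302,256).

```bash
python3 - <<'E'
from h import *
s=cam("scene"); t=cam("top")
uvS=[[295.8,260.8],[326.3,251.7]]; uvT=[[273.7,244.3],[302,256]]
def proj(c): W=np.linalg.inv(c["pose"]); return W[:3]
A=cv2.triangulatePoints(proj(s),proj(t),rays(s,uvS)[:,:2].T.copy(),rays(t,uvT)[:,:2].T.copy()); X=(A[:3]/A[3]).T; print("rosettes",X.round(4),np.linalg.norm(X[0]-X[1]),X.mean(0))
# w2 camera: same mounting; pose from w4/tool -> build from w1 offset
c=cam("wrist"); o=bot.get_obs()
from scipy.spatial.transform import Rotation as R
def T(p,q): M=np.eye(4); M[:3,:3]=R.from_quat([q[1],q[2],q[3],q[0]]).as_matrix(); M[:3,3]=p; return M
E=np.linalg.inv(T(o["eef_pos"],o["tool_rot"]))@c["pose"]
c2=dict(c); c2["pose"]=T([.4325,.1317,.2358],[-.001,1,.021,.004])@E
print("w2 rims",plane(c2,[[474,166.3],[598,169]],.075))
# handle in tool frame, held
zc=o["eef_pos"][2]+.0008
I=c["pixels"]; hsv=cv2.cvtColor(I,cv2.COLOR_RGB2HSV); g=cv2.cvtColor(I,cv2.COLOR_RGB2GRAY).astype(int)
print("row202",np.where(np.abs(np.diff(g[202,300:480]))>12)[0]+300,"col400",np.where(np.abs(np.diff(g[170:235,400]))>12)[0]+170,"row150",np.where(np.abs(np.diff(g[150,280:380]))>12)[0]+280,"col325",np.where(np.abs(np.diff(g[100:150,325]))>12)[0]+100)
def tool(uv,z): return (plane(c,uv,z)-o["eef_pos"])@T([0,0,0],o["tool_rot"])[:3,:3]
print("post end",tool([[446,202]],zc+.001),"bar",tool([[309,150],[341,150],[325,125]],zc+.006), "bar near", tool([[312,320],[337,320]],zc+.006))
E
```

```text
rosettes [[ 0.4948  0.0224  0.0681]
 [ 0.497  -0.0727  0.0686]] 0.09512637279492712 [ 0.49589613 -0.02516969  0.06832092]
w2 rims [[ 0.48573349  0.02397144  0.075     ]
 [ 0.48847575 -0.07071454  0.075     ]]
row202 [306 307 309 310 311 341 342 343 446] col400 [185 186] row150 [306 308 309 310 342] col325 [123 124 125 126 127]
post end [[ 0.04995304  0.04214555 -0.00170305]] bar [[ 0.06802651 -0.00587812 -0.00661779]
 [ 0.06803349  0.00462611 -0.00662611]
 [ 0.07591975 -0.00063012 -0.00660135]] bar near [[ 0.00650219 -0.00542517 -0.00677875]
 [ 0.00651396  0.0038694  -0.00678609]]
```

```bash
python3 -m jog '[[0.8,0.55,0,0.02],[2.5,1.7,0,0.06],[5,3.4,0,0.12],[7.5,5.1,0,0.18],[10,6.8,0,0.24],[12.5,8.5,0,0.3],[15,10.2,0,0.36],[17.5,11.9,0,0.42],[20,13.6,0,0.47],[22.5,15.3,0,0.494],[24.3,16.5,0,0.494],[25.1,17,0,0.494],[25.3,17.2,0,0.494],[25.3,17.2,0,0.494],[25.3,17.2,0,0.494],[25.3,17.2,0,0.494]]'
python3 - <<'E'
from h import *
o=bot.get_obs(); print(o["q"],o["contact_force"],o["torque"])
c=cam("wrist"); save(c,"w5.png"); np.savez("w5.npz",P=cloud(c),I=c["pixels"])
E
```

```text
t: 15.45
eef_pos: [0.4302, -0.0283, 0.1495]
tool_rot: [-0.0, 0.698, 0.716, -0.0]
contact_force: [-0.5, 0.8, -1.7]
gripper_width: 0.116
grasp_force: 58.8
[ 0.55721315  0.26090077 -0.71446584  2.15534814  0.23766147  0.80229258
 -0.28267557] [-0.48263414  0.76051529 -1.72057201] [-0.03701621  0.01440221 -0.00193759]
```

View pics/w5.png

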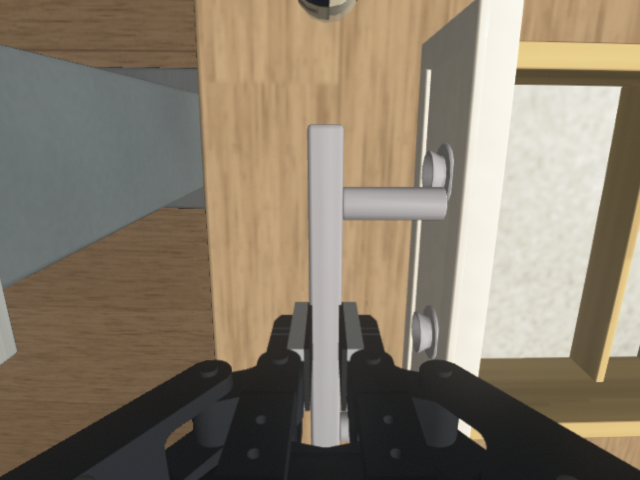

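Picture: post end at (446,204) at grip height; left rosette rim at (427,170), right rosette rim at (417,332), jar still standing at (327,5).

```bash
python3 - <<'E'
from h import *
c=cam("wrist"); o=bot.get_obs(); g=c["pixels"][140:360,405:470,::-1]
cv2.imwrite("pics/c5.png",cv2.resize(g,None,fx=2.7,fy=2.7,interpolation=cv2.INTER_CUBIC))
print(o["eef_pos"]); print("rims",plane(c,[[426,170],[416,332.5]],.070)); print("post end",plane(c,[[446.5,203.5]],o["eef_pos"][2]+.001))
P=np.load("w5.npz")["P"]; print([P[v,u].round(4).tolist() for v,u in((170,428),(332,418),(250,400),(200,470))])
E
```

```text
[ 0.43034598 -0.02798583  0.14963557]
rims [[ 0.48284498  0.02534486  0.07      ]
 [ 0.4863626  -0.07341013  0.07      ]]
post end [[0.47121135 0.02160906 0.15063557]]
[[0.4862, 0.0244, 0.0608], [0.4895, -0.0772, 0.0624], [0.4862, -0.0419, 0.0001], [0.4945, 0.0161, 0.1094]]
```

View pics/c5.png

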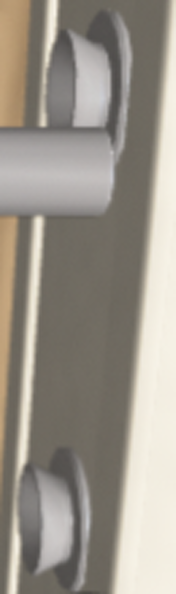

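```bash
python3 -m jog '[[0.2,0,1,0],[0.2,0,2.5,0],[0.2,0,4.5,0],[0.2,0,6.5,0],[0.2,0,7.6,0],[0.2,0,8.05,0],[0.2,0,8.05,0],[0.2,0,8.05,0],[0.2,0,8.05,0]]'
python3 - <<'E'
from h import *
import time
c=cam("wrist"); o=bot.get_obs(); print(o["eef_pos"],o["contact_force"])
save(c,"w6.png"); g=c["pixels"][90:400,280:500,::-1]
cv2.imwrite("pics/c6.png",cv2.resize(g,None,fx=1.9,fy=1.9,interpolation=cv2.INTER_CUBIC))
E
```

```text
t: 16.3
eef_pos: [0.4312, -0.0246, 0.07]
tool_rot: [0.001, 0.698, 0.717, 0.001]
contact_force: [0.0, -0.4, -1.4]
gripper_width: 0.117
grasp_force: 58.7
[ 0.43121561 -0.02469825  0.07013622] [ 0.1038124   0.45363105 -1.09821592]
```

View pics/c6.png

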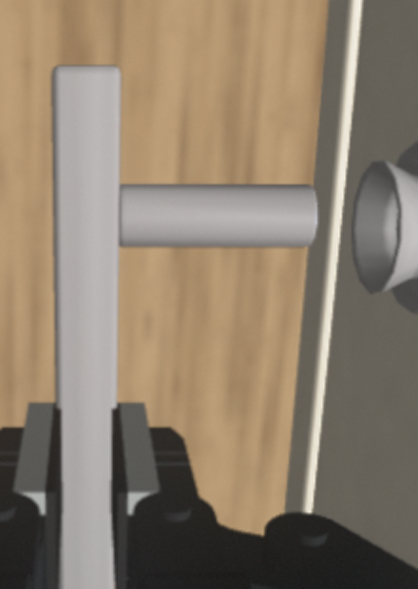

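Post end is centred at crop row 215, rosette mouth at row 227 (about 5 px/mm): shift ~2 mm to the right, then advance slowly.

```bash
python3 -m jog '[[-0.1,0,0,0],[-0.18,0.1,0,0],[-0.18,0.4,0,0],[-0.18,0.8,0,0],[-0.18,1.1,0,0],[-0.18,1.3,0,0],[-0.18,1.4,0,0],[-0.18,1.5,0,0],[-0.18,1.5,0,0],[-0.18,1.5,0,0]]'; python3 -m jog '[[0,0.1,0,0],[0,0.2,0,0],[0,0.3,0,0],[0,0.3,0,0],[0,0.3,0,0],[0,0.3,0,0]]'
```

```text
t: 17.18
eef_pos: [0.4454, -0.026, 0.0692]
tool_rot: [-0.0, 0.697, 0.717, -0.0]
contact_force: [-0.9, -0.0, -1.1]
gripper_width: 0.113
grasp_force: 58.7
t: 17.68
eef_pos: [0.4484, -0.026, 0.0693]
tool_rot: [0.0, 0.697, 0.717, -0.0]
contact_force: [-0.2, -0.2, -1.6]
gripper_width: 0.112
grasp_force: 58.7
```

No contact yet; continue gently.

```bash
python3 -m jog '[[0,0.07,0,0],[0,0.14,0,0],[0,0.2,0,0],[0,0.2,0,0],[0,0.2,0,0],[0,0.2,0,0]]'; python3 -m jog '[[0,0.05,0,0],[0,0.1,0,0],[0,0.1,0,0],[0,0.1,0,0],[0,0.1,0,0]]'
```

```text
t: 18.18
eef_pos: [0.4504, -0.0259, 0.0693]
tool_rot: [-0.0, 0.697, 0.717, -0.0]
contact_force: [-0.1, 0.7, -1.0]
gripper_width: 0.112
grasp_force: 58.7
t: 18.6
eef_pos: [0.4515, -0.0259, 0.0693]
tool_rot: [0.0, 0.698, 0.717, 0.0]
contact_force: [0.2, 0.4, -0.9]
gripper_width: 0.114
grasp_force: 58.7
```

```bash
python3 -m jog '[[0,0.05,0,0],[0,0.1,0,0],[0,0.1,0,0],[0,0.1,0,0],[0,0.1,0,0]]'
```

```text
t: 19.02
eef_pos: [0.4522, -0.0259, 0.0692]
tool_rot: [-0.0, 0.697, 0.717, -0.0]
contact_force: [-2.1, 0.7, -1.1]
gripper_width: 0.114
grasp_force: 58.8
```

```bash
python3 -m jog '[[0,0.05,0,0],[0,0.1,0,0],[0,0.15,0,0],[0,0.15,0,0],[0,0.15,0,0],[0,0.15,0,0],[0,0.15,0,0]]'
python3 - <<'E'
from h import *
o=bot.get_obs(); print(o["contact_force"],o["torque"],o["eef_pos"])
c=cam("wrist"); g=c["pixels"][90:400,280:500,::-1]
cv2.imwrite("pics/c7.png",cv2.resize(g,None,fx=1.9,fy=1.9,interpolation=cv2.INTER_CUBIC))
E
```

```text
t: 19.6
eef_pos: [0.4534, -0.0259, 0.0691]
tool_rot: [-0.0, 0.697, 0.717, -0.0]
contact_force: [-5.4, 1.2, -0.1]
gripper_width: 0.112
grasp_force: 58.9
[-5.43058665  1.15635595 -0.14974148] [ 0.22751473  1.08704781 -0.09203083] [ 0.45337033 -0.02585873  0.0691106 ]
```

View pics/c7.png

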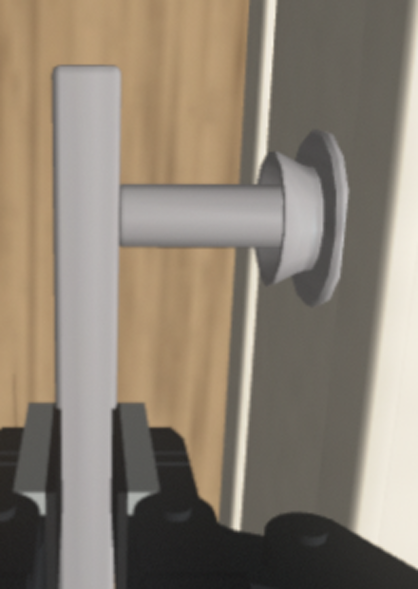

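The post is inside the cup: mouth plane at ~u=271 against the post end at 317, i.e. about 8 mm deep, so seated and centred (rows 215/218). Now press to ~10 N.

```bash
python3 -m jog '[[0,0.04,0,0],[0,0.08,0,0],[0,0.12,0,0],[0,0.15,0,0],[0,0.15,0,0],[0,0.15,0,0],[0,0.15,0,0],[0,0.15,0,0],[0,0.15,0,0]]'
```

```text
t: 20.4
eef_pos: [0.4542, -0.0258, 0.069]
tool_rot: [-0.001, 0.697, 0.717, -0.001]
contact_force: [-7.0, 1.1, -0.4]
gripper_width: 0.112
grasp_force: 59.1
```

```bash
python3 -m jog '[[0,0.04,0,0],[0,0.08,0,0],[0,0.12,0,0],[0,0.15,0,0],[0,0.15,0,0],[0,0.15,0,0],[0,0.15,0,0],[0,0.15,0,0]]';python3 -m jog '[[0,0,0,0],[0,0,0,0],[0,0,0,0],[0,0,0,0],[0,0,0,0],[0,0,0,0],[0,0,0,0],[0,0,0,0],[0,0,0,0],[0,0,0,0],[0,0,0,0],[0,0,0,0],[0,0,0,0],[0,0,0,0],[0,0,0,0],[0,0,0,0],[0,0,0,0],[0,0,0,0],[0,0,0,0],[0,0,0,0]]'
```

```text
t: 21.07
eef_pos: [0.4548, -0.0258, 0.0688]
tool_rot: [-0.001, 0.697, 0.717, -0.002]
contact_force: [-9.9, 1.6, 1.9]
gripper_width: 0.116
grasp_force: 59.2
t: 22.73
eef_pos: [0.4548, -0.0258, 0.0688]
tool_rot: [-0.001, 0.697, 0.717, -0.002]
contact_force: [-8.9, 1.9, 1.9]
gripper_width: 0.112
grasp_force: 59.2
```

```bash
python3 - <<'E'
from h import *
F=[]
for n in ("wrist","scene","top"):
    c=cam(n); o=bot.get_obs(); F.append(o["contact_force"].round(1).tolist())
    if n!="wrist":
        P=cloud(c); q=P[(np.hypot(P[...,0]-.433,P[...,1]-.13)<.04)&(P[...,2]>.095)&(P[...,2]<.12)]; print("jar top",n,len(q),q.mean(0) if len(q) else 0)
print(F,o["eef_pos"],o["t"])
E
```

```text
jar top scene 165 [0.42410834 0.1336807  0.10458744]
jar top top 0 0
[[-8.9, 1.4, 1.5], [-8.2, 1.2, 1.8], [-8.3, 2.0, 2.6]] [ 0.45482025 -0.02585078  0.06878322] 22.8833
```

```bash
python3 -c "
from station import bot
print(bot.hand_in())"
```

```text
the job is handed in; nothing more can be done
None
```

The job is handed in (no verdict came back): the jar stands upright and let go about 17 cm from the handle's place, and the gripper still holds the handle, pressing at a steady 9 N or so; in the wrist camera the left post measured about 8 mm deep, fully home, while the right post was out of view, so I infer it is seated too.

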